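# Zero the bias supply and hold the test fixture's cover open at the marked angle

### The arm

A 7-joint arm with a two-finger parallel gripper is mounted at the origin on the work surface. World frame = base frame: x ahead of the robot, y to its left, z up, the work surface at z = 0. Lengths are in mm, angles in degrees, forces in N, time in s.
With the tool pointing down it reaches from about 400 to 875 mm from the base axis. Payload 19.3 kg.
Tool frame: the origin (TCP) lies between the finger pads; the fingertips stand 14 mm ahead of it and the grasp point (between the pads) lies 5 mm behind it; z points along the fingers, y is the line along which they close (so a half turn about z gives the same grasp; the last joint's range is limited). The gripper opens to 85 mm and grips with 20 to 120 N. Pads are 22 mm wide; open, the fingers measure 114 mm over their backs; the gripper's body (76 mm by 85 mm) begins 54 mm behind the grasp point. The pads swing forward as they close: fully open they stand 13 mm farther back than shut.
Start: joints at [-80.455, 29.874, -2.08, 91.645, 1.215, 58.505, -6.463], TCP at [146.64, 607.546, 245.291] pointing down, gripper open.
Joint ranges: [-166.77, 166.77], [-17.47, 122.26], [-85.68, 81.53], [9.62, 139.38], [-72.42, 252.41], [9.2, 110.78], [-144.41, 144.41]. Speed limits (degrees/s): [108.29, 108.29, 136.94, 136.94, 172.46, 172.46, 172.46].

### API

Orientations are given as a 3x3 rotation matrix whose columns are the frame's x, y, z axes.
In Python, from rig import get_state, grab_frame, hand_in gives the robot as it stands. The module is installed in compiled form; this text tells all that it offers.
- The arm moves only by the tool move_arm, never from a script. Its argument "steps" is text: rows parted by semicolons, each of 7 numbers parted by spaces: the shift along the tool's x, y, z in units of 25 mm (1.0 is 25 mm), then the turn, a rotation vector about the tool's x, y, z in units of 5 degrees (1.0 is 5 degrees), then the closure, from -1 (fully open) to 1 (shut). In form: dx dy dz wx wy wz hand; .... A call has 1 to 5 rows; each row shifts and turns the commanded pose from where the row before left it, along the tool's axes as they then stand; what a row does not reach is not made up. A row lasts 1/12 s, in which the tool goes at most 41.7 mm and 7.16 degrees, less where a joint would pass 70% of its speed; a pose out of reach is approached as far as the arm can. A call is refused whole if a number of a shift passes 1 or a number of a turn 1, either way. A call with a gripper value outside its range is refused whole. The fingers move at their own pace and stop on an object; "newtons" is the grip in N (left out, the last holds). Time passes only in rows, so rows that do not move let the fingers close. It gives the time, the measured TCP pose, the force, the opening and the grip force at its end, in the units of the state.
- get_state(): the state, without advancing time (a new reading comes with each control period).
- grab_frame(name): name is "side" or "top"; returns a dict with "color" (480x640x3 uint8, blue, green, red), "fx", "fy", "cx", "cy" (pixels), "xyz" and "orientation" of the camera in the world. Camera axes: x right, y down, z forward; pixel columns grow to the right and rows downward; lengths in mm; the calibration is good to about 2 mm. A picture is of the moment at which its call begins. There is no depth.
- hand_in(): hands the job in; it is judged then, once.
The state is a dict: "clock": time; "q": joint angles; "dq": joint speeds; "joint_efforts": joint torques, N m; "ee_pos": TCP position; "ee_rot": TCP orientation; "wrist_force": force on the tool from outside, world axes, zero at the start; "wrist_torque": the same for the moment, N m; "finger_gap": opening from 0.0 (shut) to 1.0 (fully open); "grip_force": force on a finger pad.
Only numpy, scipy, OpenCV 4.12 (cv2) and the standard library are available. Lean on these libraries where they do the work, as an engineer would, in place of code of your own. Each camera call takes 0.05 s, during which the arm holds its last target. There are 200 camera calls.

### The job

The board in the test fixture is to be inspected: first, with the cover still shut, turn the knob on top of the cream bias supply until its white pointer stands at the green zero mark. Then lift the fixture's clear cover by its black bar handle until the cover is in line with the red angle rod beside it, and finish holding it still there by the handle: it falls shut if let go, so do not release it. Leave the red rod, the knob's zero and the other things on the bench as they are.

Things in the scene. Friction and masses are not known exactly. Their poses are not given: they have to be found in the camera images.
- supply: bias supply, a heavy fixed cream box 190 (x) x 160 (y) x 79 mm high with a black dial plate on top; origin at the centre of its underside, z up, its -x end is the one with the knob (roughly towards the robot). Thick bright green zero mark on the dial plate, on the -x side of the knob, 42 mm from the knob's axis; thin white ticks every 30 degrees
- knob_grip (a point): point on the upright axis of the supply's grey knob at the height to grip: 111 mm above the bench, 30 mm from the supply's centre towards its -x end. The knob is a 52 mm disc (top face 88 mm above the bench) with an upright grip bar 46 mm long, 14 mm wide, its top 118 mm above the bench. The point turns with the knob: its -x points along the bar to the white pointer end
- bias_knob (a joint): angle of the knob in rad: 0 = pointer at the green zero mark; grows clockwise seen from above; turns freely past zero both ways (-2.2 to 2.2), starts clockwise of zero (0.5 to 1.3), stays where it is left (light friction, 0.04 N m)
- cover_hinge (a point): centre of the cover's hinge line (along its y), on the rear (+x) top edge of the test fixture, 70 mm above the bench; turns with the cover: closed, x is level and points away from the handle. The fixture is a fixed grey open box 200 (x) x 220 (y) x 70 mm holding a green circuit board, its handle side roughly towards the robot
- cover (a joint): opening angle of the clear cover in rad: 0 = closed and level, grows as its near edge swings up (to 1.7). The cover is a clear plate 200 x 220 x 8 mm with an aluminium frame, 0.27 to 0.53 kg with its handle; the hinge is nearly free, so it falls shut when let go
- handle (a point): round black bar handle on the cover, 12 mm thick, 110 mm between its two posts along its y (parallel to the hinge); origin at the middle of the bar: from the hinge point 165 mm along the cover towards its near edge (-x of the cover) and 45 mm up (z of the cover), 37 mm above the cover's top face. Its axes turn with the cover; the round bar can pivot between the fingers
- rod_tip (a point): ball tip (14 mm) of the red angle rod, a thin red rod 8 mm thick and 200 mm long, pivoted on the hinge line of the cover 131 mm to its +y side, so it stands 21 mm beside the cover's edge. Its x runs along the rod from the tip to the pivot; the cover is in line when its joint value equals the rod's. Stiff: it stays as set and must not be pushed
- angle_rod (a joint): angle of the red rod in rad above level, measured as the cover's angle is: the angle to bring the cover to (0.55 to 0.95)
- jar: blue plastic jar with a lid, 60 mm across, 55 mm high, loose; origin at the centre of its underside. To be left alone
- spool: solder spool, 52 mm across, 36 mm high, loose, standing on its flange; origin at the centre of its underside. To be left alone
- meter: orange hand multimeter lying flat, 130 x 65 x 38 mm, loose, behind the work; origin at the centre of its underside. To be left alone

How it is judged (in metres and radians):
On the way, in this order (a step that is already met when the one before it is completed fails the run):
1. the knob's pointer stands at zero (within 0.10 rad) with the cover still shut (value of joint bias_knob between -0.1 and 0.1 rad and value of joint cover below 0.06 rad and velocity of joint bias_knob between -0.1 and 0.1 rad/s), for 0.3 s.
2. the cover is in line with the red rod (within 0.07 rad), still, and held by its handle (angle between the x axis of handle and the x axis of rod_tip, either way round below 0.07 rad and velocity of joint cover between -0.05 and 0.05 rad/s and contact force between the fingers and cover above 1 N), for 0.3 s.
At the end, for the whole second after the job is handed in: The cover is held by the fingers on its handle (more than 1 N), still (under 0.05 rad/s), within 0.07 rad of the red rod's angle, with the knob within 0.10 rad of zero, throughout the last second (all of step 2 and value of joint bias_knob between -0.1 and 0.1 rad); the arm keeps its last pose, push and grip.
It fails at once if the cover is opened (over 0.10 rad) while the knob is off zero (over 0.15 rad) (value of joint cover above 0.1 rad and not (value of joint bias_knob between -0.15 and 0.15 rad)).
It fails at once if the red angle rod is pushed out of its setting (tip moved over 8 mm) (distance of rod_tip from where it was at the start of the episode above 0.008 m).
It fails at once if a bystander (jar, spool or multimeter) is moved over 20 mm (distance of any of jar, spool, meter from where it was at the start of the episode above 0.02 m).
It also fails if it takes over 48 s, if anything falls off the work surface, if the arm or the gripper's body presses on something with over 40 N, if the wrist force passes 120 N, or if a joint passes its speed limit or range.

## Working session

There is one attempt and no reset: what is moved stays moved. The work goes in short steps, Python scripts to look and compute and a tool call to move; the robot and the scene stay as the last step left them, time stands still between calls to the robot, and variables do not carry over. Pictures are saved under pics/ and viewed, at most 10 in all, crops included, and the job is handed in when it is done.

Besides the shell and the picture viewer there is one more tool, called after "Emit:" as a command line: name --argument value ..., lists and objects as JSON in quotes. move_arm: Moves the arm, as the interface text tells. Its arguments: {"type":"object","properties":{"steps":{"type":"string"},"newtons":{"type":"number"}},"required":["steps"]}

```bash
mkdir -p pics; python3 - <<'E'
from rig import *
import cv2
s=get_state(); print(s['clock'],s['ee_pos'],s['ee_rot'],s['finger_gap'])
for n in('side','top'):
    f=grab_frame(n); cv2.imwrite(f'pics/{n}0.png',f['color']); print(n,f['fx'],f['fy'],f['cx'],f['cy'],f['xyz'],f['orientation'])
E
```

```text
0.0 [146.57745328 607.24831449 244.73738748] [[-9.72088919e-01  2.34612661e-01 -1.78065208e-04]
 [ 2.34612714e-01  9.72088305e-01 -1.09594763e-03]
 [-8.40280839e-05 -1.10713491e-03 -9.99999384e-01]] 1.000182652898876
side 496.71074679472605 496.71074679472605 320.18212937352814 243.03720125214835 [ 293.53844997 -626.62882679  948.5363928 ] [[ 0.93439982 -0.25855024  0.24504844]
 [-0.35582088 -0.71021784  0.60743898]
 [ 0.01698428 -0.65478423 -0.755625  ]]
top 489.6784723918936 489.6784723918936 318.4907012632694 245.38623846756775 [ 432.42556803   20.73670099 1189.09201959] [[-0.02741458 -0.99219326  0.12165925]
 [-0.99940088  0.02977683  0.01764125]
 [-0.02112615 -0.12110273 -0.99241514]]
```

View pics/side0.png

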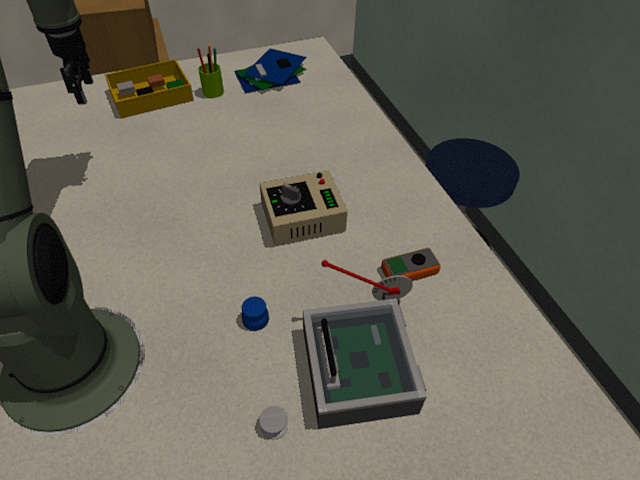

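View pics/top0.png

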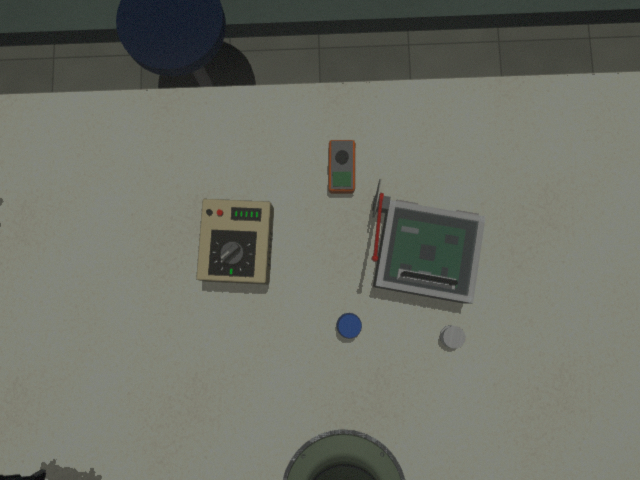

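The side view shows the supply near (303,207) with its knob at (290,195), the red rod from (325,263) to (397,291), and the handle at (328,352). The top view shows the knob at (231,252), the green mark at (231,271), the fixture at (428,252), the handle at (428,279) and the jar at (349,326). I'll zoom in for detail.

```bash
python3 - <<'E'
import cv2,numpy as np
t=cv2.imread('pics/top0.png'); s=cv2.imread('pics/side0.png')
a=cv2.resize(t[190:310,190:290],None,fx=4,fy=5*.8,interpolation=cv2.INTER_CUBIC)
b=cv2.resize(s[165:245,250:350],None,fx=4,fy=4,interpolation=cv2.INTER_CUBIC)
c=np.zeros((480,800,3),np.uint8); c[:480,:400]=a; c[:320,400:]=b
cv2.imwrite('pics/k.png',np.clip(c*1.8,0,255).astype(np.uint8))
a=cv2.resize(t[170:310,350:490],None,fx=2.857,fy=2.857,interpolation=cv2.INTER_CUBIC)
b=cv2.resize(s[250:420,290:430],None,fx=2.857,fy=2.857,interpolation=cv2.INTER_CUBIC)
c=np.zeros((500,800,3),np.uint8); c[:a.shape[0],:a.shape[1]]=a; c[:b.shape[0],400:400+b.shape[1]]=b
cv2.imwrite('pics/f.png',np.clip(c*1.8,0,255).astype(np.uint8))
E
```

```text
(no output)
```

View pics/k.png

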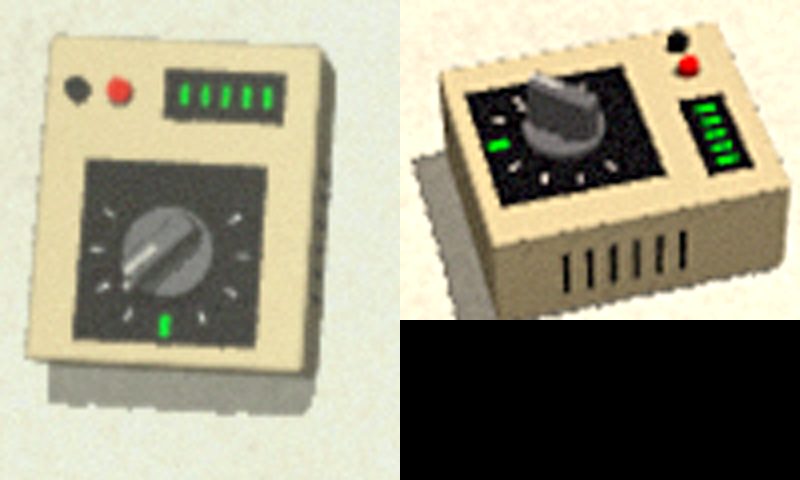

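View pics/f.png

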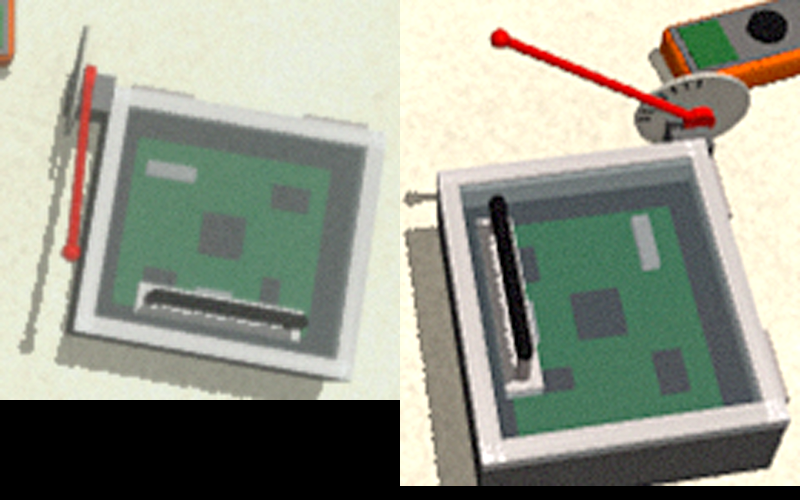

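The knob pointer sits lower-left of the knob axis, about 50° clockwise of green. The cover is shut, with the handle bar from about (403,274) to (456,282) in the top view. The rod tip is at about (375,258) in the top view and (325,263) in the side view. Next I'll measure these.

```bash
cat > h.py <<'E'
import cv2,numpy as np
from rig import *
def ray(f,p):
    d=np.array(f['orientation'])@[(p[0]-f['cx'])/f['fx'],(p[1]-f['cy'])/f['fy'],1]; return np.array(f['xyz']),d
def plane(f,p,z):
    o,d=ray(f,p); return o+d*(z-o[2])/d[2]
def tri(f,p,g,q):
    o,d=ray(f,p); u,e=ray(g,q)
    t=np.linalg.lstsq(np.c_[d,-e],u-o,rcond=None)[0]; a=o+d*t[0]; b=u+e*t[1]
    return (a+b)/2,np.linalg.norm(a-b)
def big(m,box=None):
    M=np.zeros_like(m)
    if box: x0,y0,x1,y1=box; M[y0:y1,x0:x1]=m[y0:y1,x0:x1]
    else: M=m
    n,l,st,c=cv2.connectedComponentsWithStats(M); k=1+np.argmax(st[1:,4])
    return np.argwhere(l==k)[:,::-1].astype(float), c[k]
def hsv(f,lo,hi): return cv2.inRange(cv2.cvtColor(f['color'],cv2.COLOR_BGR2HSV),lo,hi)
def ends(P):
    c=P.mean(0); v=np.linalg.svd(P-c,full_matrices=False)[2][0]; s=(P-c)@v
    return c+v*s.min(),c+v*s.max(),c
E
python3 - <<'E'
from h import *
T=grab_frame('top');S=grab_frame('side'); np.set_printoptions(precision=1,suppress=True)
# green mark
for n,f,b in(('T',T,(222,262,240,280)),('S',S,(265,190,280,210))):
    P,c=big(hsv(f,(45,120,60),(75,255,255)),b); print('green',n,len(P),c,plane(f,c,80))
# supply top: cream mask
P,c=big(hsv(T,(15,45,110),(35,255,255)),(190,190,290,300)); r=cv2.minAreaRect(P.astype(np.float32)); print('supply',len(P),r,[plane(T,q,79) for q in cv2.boxPoints(r)])
# knob disc: grey in black plate
x0,y0,x1,y1=212,232,256,276
g=cv2.cvtColor(T['color'],cv2.COLOR_BGR2GRAY); sub=g[236:268,216:248]
for y in range(0,32): print(' '.join('%3d'%v for v in sub[y]))
# handle
for n,f,b in(('T',T,(395,266,465,292)),('S',S,(315,310,345,385))):
    P,c=big(cv2.inRange(f['color'],(0,0,0),(28,28,28)),b); e=ends(P); print('handle',n,len(P),e,[plane(f,q,115) for q in e])
# rod
R=[]
for n,f,b in(('T',T,(355,180,395,270)),('S',S,(315,250,405,300))):
    hs=hsv(f,(0,150,70),(6,255,255))|hsv(f,(174,150,70),(180,255,255)); P,c=big(hs,b); e=ends(P); print('rod',n,len(P),e); R.append(e)
for i in(0,1):
  for j in (0,1): print(i,j,tri(T,R[0][i],S,R[1][j]))
for n,f,lo,hi,b in(('jar',T,(100,120,40),(125,255,255),(330,300,370,350)),):
    P,c=big(hsv(f,lo,hi),b); print(n,c,plane(f,c,55))
E
```

```text
green T 16 [230.9 270.9] [515.9 241.5  80. ]
green S 12 [273.9 200.9] [516.3 240.8  80. ]
supply 2800 ((232.87240600585938, 239.66896057128906), (68.64604187011719, 81.21255493164062), 3.3664605617523193) [array([501.6, 321. ,  79. ]), array([689.7, 310.4,  79. ]), array([675., 151.,  79.]), array([488. , 164.7,  79. ])]
 45  41  43  43  45  42  43  43  43  42  43  41  40  43  44  43  43  43  44  40  44  43  39  46  42  42  45  45  43  42  44  43
 43  43  39  40  41  42  40  43  46  44  41  42  41  45  42  40  41  46  41  43  40  46  41  40  43  44  42  44  43  42  44  42
 41  42  44  43  42  45  41  40  40  43  39  44  39  39  41  42  44  44  44  44  43  42  41  40  43  46  45  44  42  44  43  42
 39  40  42  42  42  42  40  42  38  41  43  43  42  41  39  41  40  42  40  40  44  45  42  41  42  38  41  42  44  45  45  44
 44  44  42  41  43  43  41  41  44  45  42  43  39  44  42  44  39  42  43  41  43  40  41  46  41  43  41  44  41  43  42  43
 48  43  42  36  41  43  39  42  41  42  42  40  45  47  49  49  50  52  49  48  46  44  42  41  43  42  39  41  44  45  43  46
 69  59  
[... 3019 characters left out ...]
 40  44  40  40  39  39  38  40  42  43  42
 45  36  43  41  40  41  50  44  41  46  39  39  36  41  43  42  44  43  43  40  41  41  42  44  38  44  45  43  43  44  44  41
 40  40  40  43  41  52  76  49  42  41  43  40  42  41  40  42  46  40  39  44  42  43  42  48  50  43  39  40  41  41  40  45Traceback (most recent call last):
  File "<stdin>", line 14, in <module>
  File "h.py", line 15, in big
    n,l,st,c=cv2.connectedComponentsWithStats(M); k=1+np.argmax(st[1:,4])
                                                      ~~~~~~~~~^^^^^^^^^^
    return _wrapfunc(a, 'argmax', axis=axis, out=out, **kwds)
    return bound(*args, **kwds)
ValueError: attempt to get argmax of an empty sequence
```

```bash
python3 - <<'E'
from h import *
T=grab_frame('top');S=grab_frame('side'); np.set_printoptions(precision=1,suppress=True)
print('disc',plane(T,(231.4,252.4),88)); a=plane(T,(227.5,251),118);b=plane(T,(221.7,257),118);print('ptr',a,b,'deg',np.degrees(np.arctan2(*(b-a)[[1,0]])))
P,c=big(hsv(T,(15,45,110),(35,255,255)),(190,190,290,300))
for z,w in((79,''),):
    pts=np.array([plane(T,q,79)[:2] for q in P]);r=cv2.minAreaRect(pts.astype(np.float32));print(r)
# dial plate (dark) rect
P,c=big(cv2.inRange(cv2.cvtColor(T['color'],cv2.COLOR_BGR2GRAY),0,60),(205,226,262,280)); r=cv2.minAreaRect(np.array([plane(T,q,80)[:2] for q in P],np.float32)); print('plate',len(P),r)
for n,f,b in(('T',T,(398,266,462,292)),('S',S,(315,310,345,385))):
    g=cv2.cvtColor(f['color'],cv2.COLOR_BGR2GRAY); x0,y0,x1,y1=b; th=np.percentile(g[y0:y1,x0:x1],2); print('min',g[y0:y1,x0:x1].min(),th)
    P,c=big(cv2.inRange(g,0,30),b); e=ends(P); h=[plane(f,q,115) for q in e]; print('handle',n,len(P),e,h,'len',np.linalg.norm(h[0]-h[1]),'deg',np.degrees(np.arctan2(*(h[1]-h[0])[[1,0]])))
R=[]
for n,f,b in(('T',T,(355,180,395,270)),('S',S,(315,250,405,300))):
    hs=hsv(f,(0,150,70),(6,255,255))|hsv(f,(174,150,70),(180,255,255)); P,c=big(hs,b); e=ends(P); print('rod',n,len(P),e); R.append(e)
for i in(0,1):
  for j in (0,1): print(i,j,tri(T,R[0][i],S,R[1][j]))
P,c=big(hsv(T,(100,120,40),(125,255,255)),(330,300,370,350)); print('jar',c,plane(T,c,55)); print('spool',plane(T,(453,337),36))
E
```

```text
disc [557.3 238.4  88. ]
ptr [557.3 241.1 118. ] [544.3 254.  118. ] deg 135.06692048462
((587.9664306640625, 236.1533966064453), (157.0484619140625, 186.24566650390625), 85.56488800048828)
plate 1675 ((557.3593139648438, 238.69805908203125), (103.45622253417969, 103.03514862060547), 85.46359252929688)
min 34 36.0Traceback (most recent call last):
  File "<stdin>", line 11, in <module>
  File "h.py", line 15, in big
    n,l,st,c=cv2.connectedComponentsWithStats(M); k=1+np.argmax(st[1:,4])
                                                      ~~~~~~~~~^^^^^^^^^^
    return _wrapfunc(a, 'argmax', axis=axis, out=out, **kwds)
    return bound(*args, **kwds)
ValueError: attempt to get argmax of an empty sequence
```

```bash
python3 - <<'E'
from h import *
T=grab_frame('top');S=grab_frame('side'); np.set_printoptions(precision=1,suppress=True)
for n,f,b in(('T',T,(398,266,462,292)),('S',S,(315,310,345,385))):
    g=cv2.cvtColor(f['color'],cv2.COLOR_BGR2GRAY); x0,y0,x1,y1=b
    for th in (40,46):
      P,c=big(cv2.inRange(g,0,th if n=='T' else th-15),b); e=ends(P); h=[plane(f,q,115) for q in e]; print('handle',n,len(P),e,h,'len',np.linalg.norm(h[0]-h[1]),'deg',np.degrees(np.arctan2(*(h[1]-h[0])[[1,0]])))
# cover frame (light grey) outline in top
P,c=big(cv2.inRange(hsv(T,(0,0,95),(180,40,255)),255,255),(372,190,490,306)); print('frame',len(P))
R=[]
for n,f,b in(('T',T,(355,180,395,270)),('S',S,(315,250,405,300))):
    hs=hsv(f,(0,150,70),(6,255,255))|hsv(f,(174,150,70),(180,255,255)); P,c=big(hs,b); e=ends(P); print('rod',n,len(P),e); R.append(e)
for i in(0,1):
  for j in (0,1): print(i,j,tri(T,R[0][i],S,R[1][j]))
P,c=big(hsv(T,(100,120,40),(125,255,255)),(330,300,370,350)); print('jar',c,plane(T,c,55)); print('spool',plane(T,(453,337),36))
# cover corners, top crop pixel readings (outer frame corners)
for q in((120,88),(382,130),(348,380),(72,330)): print('corner',plane(T,(350+q[0]/2.857,170+q[1]/2.857),76))
E
```

```text
handle T 151 (array([402.2, 272.9]), array([456.1, 282.5]), array([428.7, 277.6])) [array([ 498.1, -141.6,  115. ]), array([ 473.8, -257.4,  115. ]), array([ 486.1, -198.6,  115. ])] len 118.39147229390714 deg -101.83633319610395
handle T 219 (array([401.2, 272.7]), array([457.1, 282.7]), array([429.4, 277.7])) [array([ 498.6, -139.5,  115. ]), array([ 473.3, -259.5,  115. ]), array([ 485.8, -200.1,  115. ])] len 122.64473057571598 deg -101.89463974495322
handle S 287 (array([323. , 318.8]), array([333.4, 375.1]), array([328.2, 346.8])) [array([ 499.1, -142.3,  115. ]), array([ 474. , -259.7,  115. ]), array([ 486.1, -203.1,  115. ])] len 120.02413502956563 deg -102.02740875359797
handle S 300 (array([323. , 318.8]), array([333.6, 375.1]), array([328.2, 346.6])) [array([ 499. , -142.3,  115. ]), array([ 474.3, -259.7,  115. ]), array([ 486.3, -202.7,  115. ])] len 120.01707174467508 deg -101.88863427525611
frame 5010
rod T 182 (array([381.1, 193. ]), array([374.5, 260.1]), array([377.7, 227.5]))
rod S 299 (array([322. , 262.1]), array([399.1, 292.8]), array([362.8, 278.4]))
0 0 (array([584.7, -83. , 223.1]), np.float64(133.78795227560144))
0 1 (array([ 689.5, -109. ,   65.5]), np.float64(1.0408659877356135))
1 0 (array([520.6, -74. , 203.4]), np.float64(1.0604153475109688))
1 1 (array([ 592.8, -116.4,  127.7]), np.float64(148.57707167468584))
jar [349.2 325.6] [384.8 -24.2  55. ]
spool [ 351.7 -263.1   36. ]
corner [ 667.4 -132.    76. ]
corner [ 626.5 -339.8   76. ]
corner [ 428.4 -299.8   76. ]
corner [473.6 -85.2  76. ]
```

Supply yaw is about -4.5°. The knob axis is at (557.4, 238.6), with the pointer at about 135°, roughly 0.71 rad clockwise of zero. The handle is at (486.2, -200.5, 115), with a cover yaw of about -12°. The rod is at about 40°: its length comes out at 206 mm against the expected 200+7, and it lies in the right plane. Now I'll plan the approach to the knob.

```bash
cat > plan.py <<'E'
# prints rows for moving a downward tool to x y z yaw(of tool x), hand
import sys,numpy as np
from rig import get_state
from scipy.spatial.transform import Rotation as R
s=get_state(); p=np.array(s['ee_pos']); M=np.array(s['ee_rot'])
x,y,z,yaw,h=map(float,sys.argv[1:6]); mx=float(sys.argv[6]) if len(sys.argv)>6 else .95
c,d=np.cos(np.radians(yaw)),np.sin(np.radians(yaw))
G=np.array([[c,d,0],[d,-c,0],[0,0,-1.]])
D=np.array([x,y,z])-p; w=R.from_matrix(M.T@G).as_rotvec(degrees=True)
n=max(1,int(np.ceil(max(np.linalg.norm(D)/25/1.25,np.abs(w).max()/5)/mx)))
while 1:
    rows=[];Q=M.copy()
    for i in range(n):
        t=Q.T@(D/n)/25; rows.append(np.r_[t,w/n/5,h]); Q=Q@R.from_rotvec(w/n,degrees=True).as_matrix()
    if np.abs(np.array(rows)[:,:6]).max()<=1: break
    n+=1
np.set_printoptions(suppress=True)
print('pos',p.round(1),'yaw',np.degrees(np.arctan2(M[1,0],M[0,0])).round(1),'q',np.round(s['q'],0),'t',s['clock'])
print('F',np.round(s['wrist_force'],1),'gap',s['finger_gap'],'grip',s['grip_force'])
for i in range(0,n,5): print('; '.join(' '.join('%g'%round(v,2) for v in r) for r in rows[i:i+5]))
E
python3 plan.py 557.4 238.6 190 135 -1
```

```text
pos [146.6 607.5 245.2] yaw 166.4 q [-80.  30.  -2.  92.   1.  59.  -6.] t 0.4
F [0.7 0.4 0.4] gap 0.995988114564783 grip 0.0
-0.84 -0.46 0.1 -0 0 0.27 -1; -0.86 -0.44 0.1 -0 0 0.27 -1; -0.87 -0.42 0.1 -0 0 0.27 -1; -0.88 -0.39 0.1 -0 0 0.27 -1; -0.88 -0.37 0.1 -0 0 0.27 -1
-0.89 -0.35 0.1 -0 0 0.27 -1; -0.9 -0.33 0.1 -0 0 0.27 -1; -0.91 -0.31 0.1 -0 0 0.27 -1; -0.92 -0.29 0.1 -0 0 0.27 -1; -0.92 -0.27 0.1 -0 0 0.27 -1
-0.93 -0.24 0.1 -0 0 0.27 -1; -0.93 -0.22 0.1 -0 0 0.27 -1; -0.94 -0.2 0.1 -0 0 0.27 -1; -0.94 -0.18 0.1 -0 0 0.27 -1; -0.95 -0.15 0.1 -0 0 0.27 -1
-0.95 -0.13 0.1 -0 0 0.27 -1; -0.95 -0.11 0.1 -0 0 0.27 -1; -0.96 -0.09 0.1 -0 0 0.27 -1; -0.96 -0.06 0.1 -0 0 0.27 -1; -0.96 -0.04 0.1 -0 0 0.27 -1
-0.96 -0.02 0.1 -0 0 0.27 -1; -0.96 0.01 0.1 -0 0 0.27 -1; -0.96 0.03 0.1 -0 0 0.27 -1
```

Emit:
move_arm --steps "-0.85 -0.45 0.1 0 0 0.27 -1; -0.85 -0.45 0.1 0 0 0.27 -1; -0.87 -0.42 0.1 0 0 0.27 -1; -0.88 -0.4 0.1 0 0 0.27 -1; -0.88 -0.38 0.1 0 0 0.27 -1" --newtons 40

```text
clock: 0.82
ee_pos: [236.7, 525.9, 232.7]
ee_rot: [[-0.937, 0.348, 0.0], [0.348, 0.937, 0.0], [-0.0, 0.0, -1.0]]
wrist_force: [0.3, 0.3, 0.3]
finger_gap: 1.001
grip_force: 0.0
```

Emit:
move_arm --steps "-0.9 -0.35 0.1 0 0 0.27 -1; -0.9 -0.33 0.1 0 0 0.27 -1; -0.9 -0.3 0.1 0 0 0.27 -1; -0.92 -0.3 0.1 0 0 0.27 -1; -0.92 -0.27 0.1 0 0 0.27 -1"

```text
clock: 1.23
ee_pos: [326.0, 445.9, 220.3]
ee_rot: [[-0.89, 0.456, 0.0], [0.456, 0.89, 0.0], [-0.0, 0.0, -1.0]]
wrist_force: [1.0, 0.1, 0.2]
finger_gap: 1.001
grip_force: 0.0
```

Emit:
move_arm --steps "-0.93 -0.25 0.1 0 0 0.27 -1; -0.93 -0.22 0.1 0 0 0.27 -1; -0.94 -0.2 0.1 0 0 0.27 -1; -0.94 -0.18 0.1 0 0 0.27 -1; -0.95 -0.15 0.1 0 0 0.27 -1"

```text
clock: 1.65
ee_pos: [415.5, 365.9, 207.8]
ee_rot: [[-0.83, 0.557, 0.0], [0.557, 0.83, 0.0], [-0.0, 0.0, -1.0]]
wrist_force: [0.7, 0.9, -0.2]
finger_gap: 1.001
grip_force: 0.0
```

Emit:
move_arm --steps "-0.95 -0.13 0.1 0 0 0.27 -1; -0.95 -0.1 0.1 0 0 0.27 -1; -0.95 -0.1 0.1 0 0 0.27 -1; -0.95 -0.05 0.1 0 0 0.27 -1; -0.95 -0.05 0.1 0 0 0.27 -1"

```text
clock: 2.07
ee_pos: [504.6, 286.6, 195.3]
ee_rot: [[-0.759, 0.651, 0.0], [0.651, 0.759, 0.0], [0.0, 0.0, -1.0]]
wrist_force: [-0.1, 0.6, -0.0]
finger_gap: 1.0
grip_force: 0.0
```

Emit:
move_arm --steps "-0.9 0 0.1 0 0 0.27 -1; -0.9 0 0.1 0 0 0.27 -1; -0.9 0 0.1 0 0 0.27 -1; 0 0 0 0 0 0 -1; 0 0 0 0 0 0 -1"

```text
clock: 2.48
ee_pos: [554.5, 241.3, 187.5]
ee_rot: [[-0.71, 0.704, -0.0], [0.704, 0.71, -0.0], [-0.0, -0.0, -1.0]]
wrist_force: [0.2, 0.8, -0.5]
finger_gap: 1.0
grip_force: 0.0
```

```bash
python3 plan.py 557.4 238.6 109 135 -1 .8; python3 - <<'E'
from h import *
f=grab_frame('side'); cv2.imwrite('pics/s1.png',cv2.resize(f['color'][100:260,230:380],None,fx=4,fy=3.75))
E
```

```text
pos [554.5 241.3 187.5] yaw 135.3 q [-36.  32.   9.  98.  -7.  50.  22.] t 2.4833
F [ 0.2  0.8 -0.5] gap 1.0001715004961533 grip 0.0
-0.04 0 0.79 -0 0 0.01 -1; -0.04 0 0.79 -0 0 0.01 -1; -0.04 0 0.79 -0 0 0.01 -1; -0.04 0 0.79 -0 0 0.01 -1
```

View pics/s1.png

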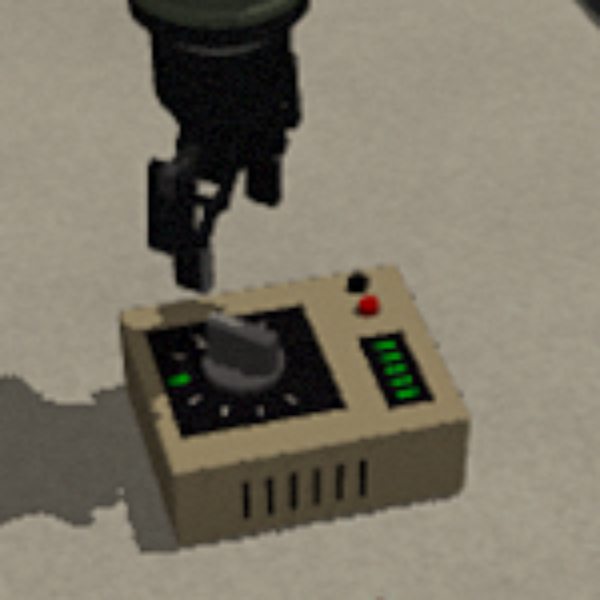

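The open gripper is above the knob, with the bar at about (240,345) in the crop, below and between the fingers. I'll go down and close.

Emit:
move_arm --steps "-0.04 0 0.8 0 0 0 -1; -0.04 0 0.8 0 0 0 -1; -0.04 0 0.8 0 0 0 -1; -0.04 0 0.7 0 0 0 -1; 0 0 0 0 0 0 -1"

```text
clock: 2.95
ee_pos: [554.7, 239.9, 107.5]
ee_rot: [[-0.713, 0.701, -0.004], [0.701, 0.713, -0.002], [0.002, -0.004, -1.0]]
wrist_force: [0.0, 0.4, -0.6]
finger_gap: 0.996
grip_force: 0.0
```

Emit:
move_arm --steps "0 0 0 0 0 0 1; 0 0 0 0 0 0 1; 0 0 0 0 0 0 1; 0 0 0 0 0 0 1; 0 0 0 0 0 0 1"

```text
clock: 3.37
ee_pos: [557.0, 239.8, 111.1]
ee_rot: [[-0.712, 0.702, 0.001], [0.702, 0.712, 0.001], [-0.0, 0.001, -1.0]]
wrist_force: [0.1, -0.5, 0.8]
finger_gap: 0.299
grip_force: 0.0
```

Emit:
move_arm --steps "0 0 0 0 0 0 1; 0 0 0 0 0 0 1; 0 0 0 0 0 0 1; 0 0 0 0 0 0 1; 0 0 0 0 0 0 1"

```text
clock: 3.78
ee_pos: [557.1, 240.1, 111.0]
ee_rot: [[-0.712, 0.702, 0.001], [0.702, 0.712, 0.001], [-0.0, 0.001, -1.0]]
wrist_force: [-0.6, 1.1, 6.6]
finger_gap: 0.153
grip_force: 44.3
```

Gripped: the gap is about 13 mm at 44 N, with yaw 135.4°. Now I'll turn 40° counterclockwise.

Emit:
move_arm --steps "0 0 0 0 0 -0.8 1; 0 0 0 0 0 -0.8 1; 0 0 0 0 0 -0.8 1; 0 0 0 0 0 -0.8 1; 0 0 0 0 0 -0.8 1"

```text
clock: 4.2
ee_pos: [556.8, 239.5, 111.0]
ee_rot: [[-0.91, 0.414, 0.0], [0.414, 0.91, 0.0], [-0.0, 0.0, -1.0]]
wrist_force: [-4.9, -2.7, 10.9]
finger_gap: 0.151
grip_force: 44.9
```

Emit:
move_arm --steps "0 0 0 0 0 -0.8 1; 0 0 0 0 0 -0.8 1; 0 0 0 0 0 -0.8 1; 0 0 0 0 0 -0.8 1; 0 0 0 0 0 -0.8 1"

```text
clock: 4.62
ee_pos: [556.6, 238.8, 111.0]
ee_rot: [[-0.997, 0.078, -0.0], [0.078, 0.997, -0.001], [0.0, -0.001, -1.0]]
wrist_force: [-6.3, -5.7, 13.0]
finger_gap: 0.15
grip_force: 45.2
```

Emit:
move_arm --steps "0 0 0 0 0 0 1; 0 0 0 0 0 0 1; 0 0 0 0 0 0 1; 0 0 0 0 0 0 1; 0 0 0 0 0 0 1"

```text
clock: 5.03
ee_pos: [556.6, 238.8, 111.0]
ee_rot: [[-0.997, 0.081, -0.0], [0.081, 0.997, -0.001], [0.0, -0.001, -1.0]]
wrist_force: [-6.1, -4.3, 13.6]
finger_gap: 0.152
grip_force: 45.2
```

Emit:
move_arm --steps "0 0 0 0 0 0 -1; 0 0 0 0 0 0 -1; 0 0 0 0 0 0 -1; 0 0 0 0 0 0 -1; 0 0 0 0 0 0 -1"

```text
clock: 5.45
ee_pos: [556.8, 239.6, 110.2]
ee_rot: [[-0.997, 0.08, -0.0], [0.08, 0.997, -0.0], [0.0, -0.0, -1.0]]
wrist_force: [-0.5, -0.2, 0.1]
finger_gap: 0.852
grip_force: 0.0
```

Emit:
move_arm --steps "0 0 -0.3 0 0 0 -1; 0 0 -1 0 0 0 -1; 0 0 -1 0 0 0 -1; 0 0 -1 0 0 0 -1; 0 0 -1 0 0 0 -1"

```text
clock: 5.87
ee_pos: [556.7, 239.4, 219.6]
ee_rot: [[-0.997, 0.081, 0.0], [0.081, 0.997, 0.0], [-0.0, 0.0, -1.0]]
wrist_force: [-0.1, 0.3, 0.7]
finger_gap: 0.999
grip_force: 0.0
```

Emit:
move_arm --steps "0 0 -1 0 0 0 -1; 0 0 -1 0 0 0 -1; 1 0 -1 0 0 0 -1; 1 0 -0.7 0 0 0 -1; 1 0 0 0 0 0 -1"

```text
clock: 6.28
ee_pos: [482.1, 246.0, 314.1]
ee_rot: [[-0.997, 0.081, 0.004], [0.081, 0.997, 0.003], [-0.004, 0.003, -1.0]]
wrist_force: [0.8, 1.0, -0.3]
finger_gap: 1.001
grip_force: 0.0
```

```bash
python3 plan.py 480 -190 300 78 -1; python3 - <<'E'
from h import *
f=grab_frame('top'); g=grab_frame('side')
a=cv2.resize(f['color'][190:310,190:290],None,fx=4,fy=4,interpolation=cv2.INTER_CUBIC);b=cv2.resize(g['color'][165:285,250:350],None,fx=4,fy=4,interpolation=cv2.INTER_CUBIC)
cv2.imwrite('pics/k2.png',np.clip(np.hstack([a,b])*1.8,0,255).astype(np.uint8))
E
```

```text
pos [482.1 246.  314.1] yaw 175.3 q [-31.  18.  -4. 100.   1.  62.  51.] t 6.2833
F [ 0.8  1.  -0.3] gap 1.0014536135965553 grip 0.0
-0.06 -0.83 0.02 0 0 0.93 -1; -0.13 -0.82 0.02 0 0 0.93 -1; -0.2 -0.81 0.03 0 0 0.93 -1; -0.26 -0.79 0.03 0 0 0.93 -1; -0.32 -0.77 0.03 0 0 0.93 -1
-0.38 -0.74 0.03 0 0 0.93 -1; -0.44 -0.7 0.03 0 0 0.93 -1; -0.5 -0.66 0.03 0 0 0.93 -1; -0.55 -0.62 0.03 0 0 0.93 -1; -0.6 -0.58 0.03 0 0 0.93 -1
-0.64 -0.53 0.03 0 0 0.93 -1; -0.68 -0.47 0.03 0 0 0.93 -1; -0.72 -0.42 0.03 0 0 0.93 -1; -0.75 -0.36 0.03 0 0 0.93 -1; -0.78 -0.29 0.03 0 0 0.93 -1
-0.8 -0.23 0.03 0 0 0.93 -1; -0.81 -0.16 0.03 0 0 0.93 -1; -0.82 -0.1 0.03 0 0 0.93 -1; -0.83 -0.03 0.03 0 0 0.93 -1; -0.83 0.04 0.03 0 0 0.93 -1
-0.82 0.1 0.03 0 0 0.93 -1
```

View pics/k2.png

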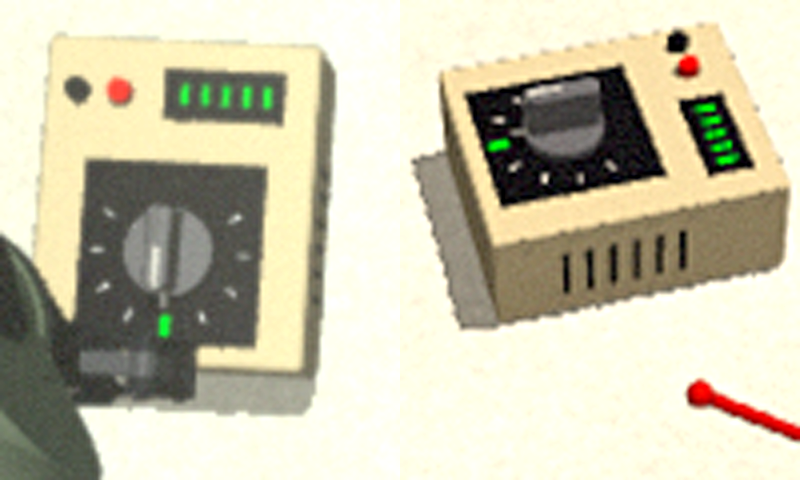

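The pointer nub at (163,300) in the crop is right behind the green mark at (165,325). I'll check it numerically, then move over the handle.

```bash
python3 - <<'E'
from h import *
f=grab_frame('top')
c=cv2.cvtColor(f['color'],cv2.COLOR_BGR2GRAY)
print(c[252:276,222:240])
n=plane(f,(190+163/4-.4,190+300/4-.4),86);g=plane(f,(230.9,270.9),80);k=plane(f,(231.4,252.4),88)
for p in(n,g): print(p,np.degrees(np.arctan2(*(p-k)[[1,0]])))
a,b=plane(f,(228.7,251),118),plane(f,(228.5,260.5),118); print(a,b,np.degrees(np.arctan2(*(b-a)[[1,0]])))
E
```

```text
[[ 78  83  81  77  74  86 124 121  91  73  51  49  59  80  81  83  82  82]
 [ 78  79  82  80  74  88 127 115  89  73  50  48  55  80  82  81  84  81]
 [ 79  79  82  81  77  89 126 116  87  72  47  47  57  81  83  82  82  82]
 [ 76  81  80  79  77  97 127 115  86  68  48  46  61  79  84  83  82  83]
 [ 77  79  77  76  75  95 127 104  85  67  49  46  61  78  82  83  82  85]
 [ 76  80  79  69  77  97 126 108  86  67  48  49  62  81  83  82  83  83]
 [ 65  79  79  69  77  97 125 105  85  67  46  45  66  80  81  84  81  82]
 [ 48  72  79  71  77 102 125  96  82  64  49  48  71  82  81  84  83  79]
 [ 41  52  73  70  76  95 121  96  80  62  46  53  70  82  83  81  78  67]
 [ 40  44  54  67  66  88 107  90  67  48  44  50  73  82  80  79  66  48]
 [ 36  39  39  47  58  67  72  66  60  50  49  64  75  79  75  63  45  44]
 [ 35  39  40  39  46  47  48  53  74  66  54  63  67  55  46  44  37  45]
 [ 41  38  41  41  40  36  43  45  79  65  46  45  39  40  42  41  43  44]
 [ 38  40  42  41  40  34  34  50  79  69  44  41  44  42  43  41  44  42]
 [ 52  41  44  42  40  34  42  48  72  64  40  39 
[... 219 characters left out ...]
1  46  44  42  40  42  43  65]
 [ 43  39  43  44  37  41  43  54  89  90  69  46  42  44  44  44  45  50]
 [ 41  38  41  39  41  43  41  55  87  91  67  48  46  41  43  45  45  42]
 [ 38  42  38  44  44  43  43  56  87  90  64  46  41  47  43  42  43  43]
 [ 40  40  38  44  44  40  41  61  84  84  60  42  44  45  44  44  45  46]
 [ 41  37  42  38  45  43  37  46  55  53  44  45  46  45  40  44  44  44]
 [ 43  40  42  45  48  43  45  41  39  42  38  41  40  43  43  50  52  46]]
[529.7714481  241.38399511  86.        ] 173.8916281095914
[515.88137046 241.40720764  80.        ] 175.89937851931347
[557.1912137  238.47532722 118.        ] [536.1308828  239.02585407 118.        ] 178.5026026899826
```

Emit:
move_arm --steps "-0.05 -0.85 0 0 0 0.93 -1; -0.15 -0.8 0 0 0 0.93 -1; -0.2 -0.8 0 0 0 0.93 -1; -0.25 -0.8 0 0 0 0.93 -1; -0.3 -0.75 0 0 0 0.93 -1"

```text
clock: 6.85
ee_pos: [481.6, 140.7, 310.3]
ee_rot: [[-0.882, 0.472, -0.0], [0.472, 0.882, -0.0], [-0.0, -0.0, -1.0]]
wrist_force: [-0.4, -0.2, -0.2]
finger_gap: 0.999
grip_force: 0.0
```

Emit:
move_arm --steps "-0.4 -0.75 0 0 0 0.93 -1; -0.45 -0.7 0 0 0 0.93 -1; -0.5 -0.65 0 0 0 0.93 -1; -0.55 -0.6 0 0 0 0.93 -1; -0.6 -0.6 0 0 0 0.93 -1"

```text
clock: 7.27
ee_pos: [481.6, 36.7, 310.4]
ee_rot: [[-0.624, 0.781, 0.0], [0.781, 0.624, -0.0], [-0.0, -0.0, -1.0]]
wrist_force: [-0.1, -0.3, -0.5]
finger_gap: 1.002
grip_force: 0.0
```

The knob is within about 2° of zero, so I'll continue to the handle. The rod tip (about 525, -75, 200) stays well below the fingers at around 290.

Emit:
move_arm --steps "-0.65 -0.55 0 0 0 0.93 -1; -0.7 -0.45 0 0 0 0.93 -1; -0.7 -0.4 0 0 0 0.93 -1; -0.75 -0.35 0 0 0 0.93 -1; -0.8 -0.3 0 0 0 0.93 -1"

```text
clock: 7.68
ee_pos: [481.3, -67.7, 310.4]
ee_rot: [[-0.265, 0.964, 0.0], [0.964, 0.265, -0.0], [-0.0, -0.0, -1.0]]
wrist_force: [-0.7, -0.2, 0.8]
finger_gap: 1.001
grip_force: 0.0
```

Emit:
move_arm --steps "-0.8 -0.23 0 0 0 0.93 -1; -0.8 -0.15 0 0 0 0.93 -1; -0.8 -0.1 0 0 0 0.93 -1; -0.85 -0.05 0 0 0 0.93 -1; -0.85 0 0 0 0 0.9 -1"

```text
clock: 8.1
ee_pos: [479.2, -171.6, 310.4]
ee_rot: [[0.134, 0.991, -0.0], [0.991, -0.134, -0.0], [-0.0, -0.0, -1.0]]
wrist_force: [0.6, 0.4, 1.8]
finger_gap: 0.997
grip_force: 0.0
```

```bash
python3 plan.py 486.2 -200.5 110 78 -1; python3 - <<'E'
from h import *
np.set_printoptions(precision=1,suppress=True)
# rod angle from each view: rays of the red tip's ball centre against the rod's vertical plane
x=np.array([.978,-.208,0]);y=np.array([.208,.978,0]);h=np.array([486.2,-200.5,0])+165*x+[0,0,70];piv=h+131*y
print('hinge',h,'pivot',piv)
for n,b in(('top',(355,180,395,270)),('side',(315,250,405,300))):
    f=grab_frame(n); hs=hsv(f,(0,150,70),(6,255,255))|hsv(f,(174,150,70),(180,255,255)); P,c=big(hs,b); e=ends(P); t=e[1] if n=='top' else e[0]
    o,d=ray(f,t); p=o+d*((piv-o)@y)/(d@y); v=p-piv; print(n,len(P),t,p,'len',np.linalg.norm(v),'rad',np.arctan2(v[2],-v@x))
    o,d=ray(f,e[2]); p=o+d*((piv-o)@y)/(d@y); v=p-piv; print('mid',np.linalg.norm(v),'rad',np.arctan2(v[2],-v@x))
E
```

```text
pos [ 479.2 -171.6  310.4] yaw 82.3 q [ -6.  16.  24. 105.  -8.  60.  13.] t 8.1
F [0.6 0.4 1.8] gap 0.9972426859083473 grip 0.0
-0.12 0.05 0.89 -0 0 0.1 -1; -0.12 0.05 0.89 -0 0 0.1 -1; -0.12 0.05 0.89 -0 0 0.1 -1; -0.12 0.05 0.89 -0 0 0.1 -1; -0.12 0.05 0.89 -0 0 0.1 -1
-0.12 0.05 0.89 -0 0 0.1 -1; -0.12 0.05 0.89 -0 0 0.1 -1; -0.12 0.06 0.89 -0 0 0.1 -1; -0.12 0.06 0.89 -0 0 0.1 -1
hinge [ 647.6 -234.8   70. ] pivot [ 674.8 -106.7   70. ]
top 182 [374.6 260. ] [520.1 -73.8 205.8] len 208.50801874828335 rad 0.7093707230118447
mid 106.04915278270526 rad 0.6949738821521506
side 199 [350.  273.9] [577.9 -86.1 155.3] len 130.68693954975433 rad 0.710902292887105
mid 50.186116000372905 rad 0.799476730741735
```

The rod angle is consistently about 0.705 rad. Now I'll go down onto the handle.

Emit:
move_arm --steps "-0.2 0.1 0.89 0 0 0.2 -1; -0.2 0.1 0.89 0 0 0.2 -1; -0.2 0.1 0.89 0 0 0.2 -1; -0.2 0.1 0.89 0 0 0.2 -1; -0.2 0.1 0.89 0 0 0.1 -1"

```text
clock: 8.62
ee_pos: [487.6, -196.9, 198.0]
ee_rot: [[0.207, 0.978, 0.0], [0.978, -0.207, -0.0], [-0.0, 0.0, -1.0]]
wrist_force: [0.6, -0.3, 0.6]
finger_gap: 1.0
grip_force: 0.0
```

```bash
python3 plan.py 486.2 -200.5 110 78 -1 .6
```

```text
pos [ 487.6 -196.9  198. ] yaw 78.0 q [ -1.  26.  23. 110. -14.  46.  17.] t 8.6167
F [ 0.6 -0.3  0.6] gap 1.000092974606404 grip 0.0
-0.03 -0 0.7 0 0 0 -1; -0.03 -0 0.7 0 0 0 -1; -0.03 -0 0.7 0 0 0 -1; -0.03 -0 0.7 0 0 0 -1; -0.03 -0 0.7 0 0 0 -1
```

Emit:
move_arm --steps "0 0 0.7 0 0 0 -1; 0 0 0.7 0 0 0 -1; 0 0 0.7 0 0 0 -1; 0 0 0.7 0 0 0 -1; 0 0 0.7 0 0 0 -1"

```text
clock: 9.03
ee_pos: [487.5, -196.7, 110.6]
ee_rot: [[0.206, 0.978, -0.0], [0.978, -0.206, -0.0], [-0.0, -0.0, -1.0]]
wrist_force: [0.1, -0.5, -1.2]
finger_gap: 0.999
grip_force: 0.0
```

Emit:
move_arm --steps "0 0 0 0 0 0 1; 0 0 0 0 0 0 1; 0 0 0 0 0 0 1; 0 0 0 0 0 0 1; 0 0 0 0 0 0 1"

```text
clock: 9.45
ee_pos: [487.7, -196.9, 112.5]
ee_rot: [[0.207, 0.978, 0.001], [0.978, -0.207, -0.0], [0.0, 0.001, -1.0]]
wrist_force: [-0.8, -0.7, 0.5]
finger_gap: 0.301
grip_force: 0.0
```

Emit:
move_arm --steps "0 0 0 0 0 0 1; 0 0 0 0 0 0 1; 0 0 0 0 0 0 1; 0 0 0 0 0 0 1; 0 0 0 0 0 0 1"

```text
clock: 9.87
ee_pos: [487.8, -196.8, 112.3]
ee_rot: [[0.207, 0.978, 0.001], [0.978, -0.207, -0.0], [0.0, 0.001, -1.0]]
wrist_force: [0.6, 0.1, 7.5]
finger_gap: 0.126
grip_force: 39.0
```

The bar is held (gap about 11 mm at 39 N). I'll lift along the hinge arc, where tool +y is the cover's x and tool -z is up, to θ = 0.705.

Emit:
move_arm --steps "0 0.09 -0.31 0 0 0 1; 0 0.11 -0.3 0 0 0 1; 0 0.12 -0.3 0 0 0 1; 0 0.13 -0.29 0 0 0 1; 0 0.15 -0.29 0 0 0 1"

```text
clock: 10.28
ee_pos: [501.8, -199.8, 149.5]
ee_rot: [[0.207, 0.978, -0.001], [0.978, -0.207, 0.0], [0.0, -0.001, -1.0]]
wrist_force: [0.1, 0.4, -4.4]
finger_gap: 0.121
grip_force: 38.9
```

Emit:
move_arm --steps "0 0.16 -0.28 0 0 0 1; 0 0.17 -0.27 0 0 0 1; 0 0.19 -0.26 0 0 0 1; 0 0.2 -0.25 0 0 0 1; 0 0.21 -0.24 0 0 0 1"

```text
clock: 10.7
ee_pos: [523.0, -204.3, 181.7]
ee_rot: [[0.208, 0.978, -0.004], [0.978, -0.208, 0.002], [0.001, -0.004, -1.0]]
wrist_force: [-17.3, 5.3, 11.1]
finger_gap: 0.119
grip_force: 39.8
```

Emit:
move_arm --steps "0 0.22 -0.23 0 0 0 1; 0 0.23 -0.22 0 0 0 1; 0 0.24 -0.21 0 0 0 1; 0 0.25 -0.2 0 0 0 1; 0 0.26 -0.19 0 0 0 1"

```text
clock: 11.12
ee_pos: [552.5, -210.6, 208.8]
ee_rot: [[0.208, 0.978, -0.003], [0.978, -0.208, 0.002], [0.001, -0.004, -1.0]]
wrist_force: [-16.6, 5.6, 22.2]
finger_gap: 0.124
grip_force: 41.4
```

Emit:
move_arm --steps "0 0 0 0 0 0 1; 0 0 0 0 0 0 1; 0 0 0 0 0 0 1; 0 0 0 0 0 0 1"

```text
clock: 11.45
ee_pos: [552.8, -210.6, 208.9]
ee_rot: [[0.208, 0.978, -0.002], [0.978, -0.208, 0.001], [0.001, -0.002, -1.0]]
wrist_force: [-18.6, 6.8, 24.6]
finger_gap: 0.12
grip_force: 41.6
```

```bash
python3 - <<'E'
from h import *
g=grab_frame('side');f=grab_frame('top');s=get_state(); print(s['ee_pos'],s['wrist_force'],s['finger_gap'],s['grip_force'])
b=cv2.resize(g['color'][220:420,280:440],None,fx=2.5,fy=2.5,interpolation=cv2.INTER_CUBIC);a=cv2.resize(f['color'][120:320,340:500],None,fx=2.5,fy=2.5,interpolation=cv2.INTER_CUBIC)
cv2.imwrite('pics/c1.png',np.clip(np.hstack([a,b])*1.7,0,255).astype(np.uint8))
E
```

```text
[ 552.77356352 -210.64995896  208.90562432] [-17.87776426   7.74744221  25.35960904] 0.11940266450388066 41.62502110004425
```

View pics/c1.png

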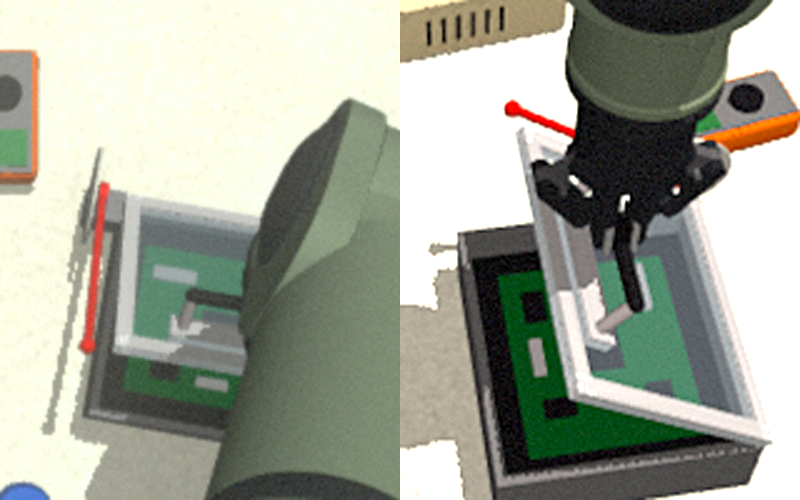

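The cover is up at about the rod's angle: the left near corner is at (118,345) in the top crop and (520,130) in the side crop, with the rod tip at (88,345) and (512,107). Kinematics gives θ of about 0.70. I'll verify optically with a close-up.

```bash
python3 - <<'E'
from h import *
g=grab_frame('side');f=grab_frame('top')
b=cv2.resize(g['color'][255:305,315:355],None,fx=10,fy=10,interpolation=cv2.INTER_CUBIC);a=cv2.resize(f['color'][220:270,370:410],None,fx=10,fy=10,interpolation=cv2.INTER_CUBIC)
cv2.imwrite('pics/c2.png',np.clip(np.hstack([a,b])*1.4,0,255).astype(np.uint8))
E
```

```text
(no output)
```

View pics/c2.png

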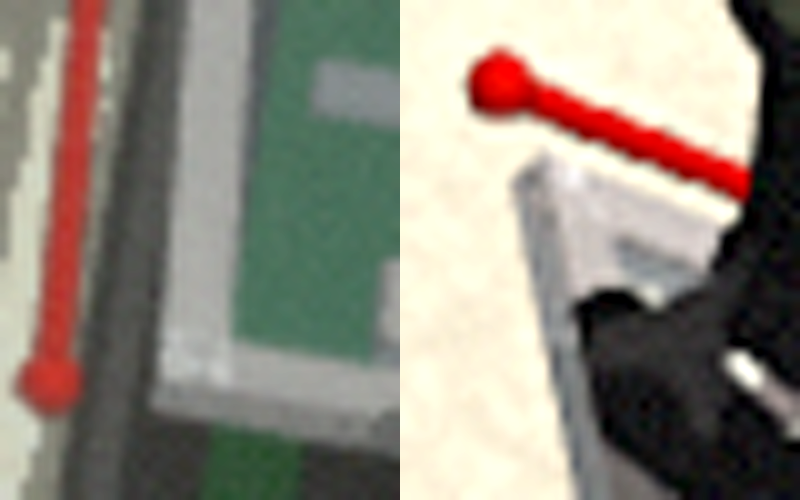

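The top-face corner is at (162,372) and (545,155) in the two crops, the bottom-face corner at (155,408) and (518,185), and the ball centre at (50,383) and (500,82). I'll triangulate these.

```bash
python3 - <<'E'
from h import *
np.set_printoptions(precision=1,suppress=True)
g=grab_frame('side');f=grab_frame('top')
x=np.array([.978,-.208,0]);y=np.array([.208,.978,0]);h=np.array([486.2,-200.5,0])+165*x+[0,0,70]
for n,a,b,off,yy in(('topface',(162,372),(545,155),np.arctan2(8,200),110),('botface',(155,408),(518,185),0,110),('ball',(50,383),(500,82),0,131)):
    a=(370+a[0]/10-.45,220+a[1]/10-.45);b=(315+(b[0]-400)/10-.45,255+b[1]/10-.45)
    p,e=tri(f,a,g,b); v=p-h; print(n,p,'err',e,'y',v@y,'len',np.hypot(v@x,v[2]),'theta',np.arctan2(v[2],-v@x)-off)
    for F,q in((f,a),(g,b)):
        o,d=ray(F,q); p=o+d*((h+yy*y-o)@y)/(d@y); v=p-h; print('   plane theta',np.arctan2(v[2],-v@x)-off,np.hypot(v@x,v[2]))
E
```

```text
topface [526.4 -96.8 203.6] err 0.7288846579114794 y 109.79322196635886 len 198.74570330230367 theta 0.6970521709374397
   plane theta 0.7012030194463593 200.25595205014795
   plane theta 0.6976171676799567 198.30434917207933
botface [520.6 -96.2 195.9] err 2.2343031200396277 y 109.19305503541864 len 198.14934014931856 theta 0.6885712053152616
   plane theta 0.7105119089742906 204.3990360923378
   plane theta 0.6888490658346307 196.54401800464376
ball [525.6 -74.6 200. ] err 1.4690072566274215 y 131.2980559349864 len 200.45510404475087 theta 0.7053638217233024
   plane theta 0.6856072241524658 197.41579100636085
   plane theta 0.7092977124496306 200.24515628747614
```

The cover is at about 0.697 rad and the rod at about 0.705 rad, well inside the 0.07 tolerance. I'll settle, confirm and hand in.

Emit:
move_arm --steps "0 0 0 0 0 0 1; 0 0 0 0 0 0 1; 0 0 0 0 0 0 1; 0 0 0 0 0 0 1; 0 0 0 0 0 0 1"

```text
clock: 12.17
ee_pos: [552.8, -210.6, 208.9]
ee_rot: [[0.208, 0.978, -0.002], [0.978, -0.208, 0.001], [0.001, -0.002, -1.0]]
wrist_force: [-17.6, 7.7, 24.7]
finger_gap: 0.125
grip_force: 41.6
```

```bash
python3 -c "
from rig import *
s=get_state();print(s['ee_pos'],s['wrist_force'],s['grip_force'],s['finger_gap']);print(hand_in())"
```

```text
[ 552.75507568 -210.62692095  208.89267514] [-17.64178039   7.73034385  24.69555439] 41.623225808143616 0.12532629177105592
the job is handed in; nothing more can be done
None
```

The job is handed in, with no verdict shown: by camera, the knob is within about 3° of zero, and the cover is held still by its handle at about 0.70 rad against the rod's 0.705 rad (42 N grip, about 12 s used).

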